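Trip the ratchet pawl and lower the vial mixer's guard

ROBOT

A 6-joint arm with a two-finger parallel gripper is mounted at the origin on the work surface. World frame = base frame: x ahead of the robot, y to its left, z up, the work surface at z = 0. Lengths are in m, angles in degrees, forces in N, time in s.
With the tool pointing down it reaches from about 0.275 to 0.85 m from the base axis. Payload 19 kg.
Tool frame: the origin (TCP) lies on the centre line of the jaws, within the pads' length; the fingertips stand robot.tip_extent ahead of it and the grasp point (between the pads) lies 5 mm behind it (robot.tip_extent is the distance from the TCP to the fingertips, in m); x points along the fingers, z is the direction in which the jaws open and shut, and the axes are right-handed (so a half turn about x gives the same grasp; the last joint's range is limited). The gripper opens to 85 mm and grips with 20 to 120 N. Pads are 22 mm wide; open, the fingers measure 114 mm over their backs; the gripper's body (76 mm by 85 mm) begins 54 mm behind the grasp point. The pads swing forward as they close: fully open they stand 13 mm farther back than shut.
Start: joints at [-79.355, 8.623, 82.357, -0, 89.026, -7.678], TCP at [0.181, -0.546, 0.245] pointing down, gripper open.
Joint ranges: [-160.23, 160.23], [-39.13, 120.54], [6.94, 153.29], [-79.49, 259.48], [9.18, 160.14], [-161.06, 161.06]. Speed limits (degrees/s): [108.29, 108.29, 127.2, 172.46, 172.46, 172.46].

INTERFACE

Orientations are given as [roll, pitch, yaw] about the fixed x, y, z axes, in that order (R = Rz(yaw) Ry(pitch) Rx(roll)).
In Python, from workcell import robot gives the robot as it stands.
- The arm moves only by the shell command python3 -m jog 'ROWS' [FORCE]. ROWS is JSON, one flat list of numbers, 7 for each row, row after row: the turn, a rotation vector about the tool's x, y, z in rad, then the shift along the tool's x, y, z in cm, then the closure, from -1 (fully open) to 1 (shut). In form: [rx, ry, rz, dx, dy, dz, claw, rx, ry, rz, dx, dy, dz, claw, ...]. A call has 1 to 20 rows; each row shifts and turns the commanded pose from where the row before left it, along the tool's axes as they then stand; what a row does not reach is not made up. A row lasts 1/10 s, in which the tool goes at most 50 mm and 8.59 degrees, less where a joint would pass 70% of its speed; a pose out of reach is approached as far as the arm can. A call is refused whole if a number of a shift passes 5 or a number of a turn 0.15, either way. A call with a gripper value outside its range is refused whole. The fingers move at their own pace and stop on an object; FORCE is the grip in N (left out, the last holds). Time passes only in rows, so rows that do not move let the fingers close. It gives the time, the measured TCP pose, the force and the opening at its end, in the units of the state.
- robot.sense(): the state, without advancing time (a new reading comes with each control period).
- robot.camera(name): name is "scene" or "top" or "wrist"; returns (picture, depth): 384x512x3 uint8, red, green, blue; 384x512 float32, m along the optical axis (not along the pixel's ray), 0 where there is no reading.
- robot.get_calibration(name): a dict with "vertical_fov" (degrees; the focal length in pixels is half the picture's height over the tangent of half this angle, whatever the lens; pixels are square), "cx", "cy" (the principal point, pixels), "rvec" (rotation vector, rad) and "tvec" (3), from world to camera coordinates, as OpenCV has them; the wrist camera has in their place "tool_from_camera" (4x4, takes a point from camera to tool coordinates, whose origin is the TCP and whose axes are the tool frame's). Camera axes: x right, y down, z forward; pixel columns grow to the right and rows downward; lengths in m; the calibration is good to about 2 mm. A picture is of the moment at which its call begins: read the wrist's pose just before it. get_calibration takes no time and is no camera call.
- robot.hand_in(): hands the job in, once; it reports no verdict.
The state is a dict: "time_s": time; "joint_positions": joint angles; "qd": joint speeds; "effort": joint torques, N m; "tool_pos": TCP position; "tcp_rot": TCP orientation; "wrist_force": force on the tool from outside, world axes, zero at the start; "moment": the same for the moment, N m; "width": finger opening in m.
Only numpy, scipy, OpenCV 4.12 (cv2) and the standard library are available. Lean on these libraries where they do the work, as an engineer would, in place of code of your own. Each camera call takes 0.05 s, during which the arm holds its last target.

TASK

Close the vial mixer's clear guard over the vials: press down the red tab of its ratchet pawl until the pawl tips over and stays out of the teeth, then push the guard's arm down by its blue bar until it rests on the rubber stop. Only push with your fingers, do not slam or raise the guard, leave the pawl tipped out, and leave the bottle, beaker, small vial and black clamp undisturbed where they stand.

Things in the scene. Friction and masses are not known exactly. Their poses are not given: they have to be found in the camera images.
- mixer: Fixed bench-top vial mixer, white and dark teal housing 214 x 424 x 75 mm. Origin at the centre of its underside, z up, y along its length. A grey hinge tower (about 90 mm wide in x at its foot, 58 mm above, 210 mm high) stands at its -y end; the guard's arm runs from there towards +y over the vials (tops 117 mm high). Turned by up to 0.35 rad.
- pawl_tab (a point): Centre of the upper face of the red tab (36 mm along the mixer's x, 34 mm along the pawl, 7 mm thick) on the tail of the steel pawl, at the mixer's -y end. 210 to 214 mm above the bench with the pawl in; 195 mm when out. The pawl's pin, parallel to the mixer's x, is 60 mm away towards the toothed wheel (+y); free all round, grey ears 15 mm away on that side.
- pawl (a joint): Angle of the pawl in rad: 0 to 0.12 with its hook in the teeth or riding on one, 0.32 fully out at its stop. An over-centre spring throws it either way from about 0.18: pressing the tab takes about 2 N up to there, then it goes on by itself and stays out.
- guard_bar (a point): Centre of the round blue push bar, 20 mm in diameter, 86 mm long, parallel to the mixer's x, across the free end of the guard's arm (aluminium tube 14 mm in diameter with a clear cover 154 mm wide under it), 240 mm from the guard's pivot. It starts 265 to 312 mm above the bench and ends at 140 mm.
- guard_pivot (a point): Point on the axis of the guard's hinge, 140 mm above the bench and 60 mm from the mixer's origin towards its -y. The axis is parallel to the mixer's x.
- guard (a joint): Angle of the arm in rad: 0 level, closed on the rubber stop under the bar; starts raised 0.55 to 0.80. The bar is 240 mm x sin(angle) above the pivot. With the pawl in, 12-degree teeth let the arm rise but not go down (up to one tooth of play); with it out the stiff hinge still holds the arm wherever it is left, and 2 to 8 N down on the bar moves it.
- bottle: Amber bottle with white cap, 60 mm in diameter, 135 mm tall, loose on the bench beside the mixer; origin at the centre of its underside, z up.
- beaker: Glass beaker, 64 mm in diameter, 85 mm tall, loose on the bench beside the mixer; origin at the centre of its underside, z up.
- vial: Capped glass vial, 27 mm in diameter, 59 mm tall, standing loose on the bench in front of the mixer; origin at the centre of its underside, z up.
- clamp: Black rod clamp with star knob, about 74 x 40 x 52 mm, loose on the bench behind the mixer; origin under its knob, z up.
Not all that is in view belongs to the job. Of the things that look like the beaker, the middle-sized one is meant.

How it is judged:
By the outcome, as a careful person would: the job done as asked, in the order asked, and still so for the second after the job is handed in, with the robot touching nothing.
It also fails if it takes over 46 s, if anything falls off the work surface, if the arm or the gripper's body presses on something with over 40 N, if the wrist force passes 120 N, or if a joint passes its speed limit or range.

## Working session

There is one attempt and no reset: what is moved stays moved. The work goes in short steps, Python scripts to look and compute and a shell command to move; the robot and the scene stay as the last step left them, time stands still between calls to the robot, and variables do not carry over. Pictures are saved under pics/ and viewed, and the job is handed in when it is done.

```bash
ls; mkdir -p pics
python3 - <<'E'
from workcell import robot
import cv2
print(robot.sense(), robot.tip_extent)
for n in ("scene","top","wrist"):
    c=robot.get_calibration(n); print(n,c)
    p,d=robot.camera(n); cv2.imwrite(f"pics/{n}0.png",p[:,:,::-1])
    import numpy as np; np.save(f"pics/{n}0d.npy",d)
E
```

```text
pics
{'time_s': 0.0, 'joint_positions': array([-7.93547968e+01,  8.65060810e+00,  8.23920947e+01, -9.11958201e-04,
        8.90254735e+01, -7.67856772e+00]), 'qd': array([ 0.08978383,  0.06657409, -0.11647855, -0.03790179, -0.05940166,
       -0.0419707 ]), 'effort': array([ 3.58110756e-04, -7.13053036e+01, -5.70865917e+01, -3.43990196e-04,
        8.89280200e-03, -5.03759441e-05]), 'tool_pos': array([ 0.18069847, -0.54563583,  0.24468677]), 'tcp_rot': array([173.08767519,  89.93181761, 101.41146218]), 'wrist_force': array([-0.09552778,  0.64263204, -0.43201422]), 'moment': array([-0.01910928, -0.00272378,  0.01096975]), 'width': 0.08543745547948123} 0.014
scene {'vertical_fov': 48.89807113949209, 'cx': 261.653093305218, 'cy': 183.75613210545436, 'rvec': array([ 1.00811884,  2.41683229, -1.10181848]), 'tvec': array([ 0.38216023, -0.19476349,  1.68397587])}
top {'vertical_fov': 51.38742818996935, 'cx': 259.2477002429216, 'cy': 189.9360573746986, 'rvec': array([ 2.05813138, -2.15414937,  0.23531171]), 'tvec': array([0.05654033, 0.60549461, 0.99857124])}
wrist {'vertical_fov': 60.99027607557243, 'cx': 255.06958294534982, 'cy': 186.64406378817912, 'tool_from_camera': array([[-1.18741457e-04, -3.01547473e-01,  9.53451156e-01,
        -1.28503592e-01],
       [ 5.17307666e-04, -9.53451054e-01, -3.01547377e-01,
         7.71661483e-02],
       [ 9.99999859e-01,  4.57421417e-04,  2.69206987e-04,
        -3.75857608e-04],
       [ 0.00000000e+00,  0.00000000e+00,  0.00000000e+00,
         1.00000000e+00]])}
```

View pics/scene0.png

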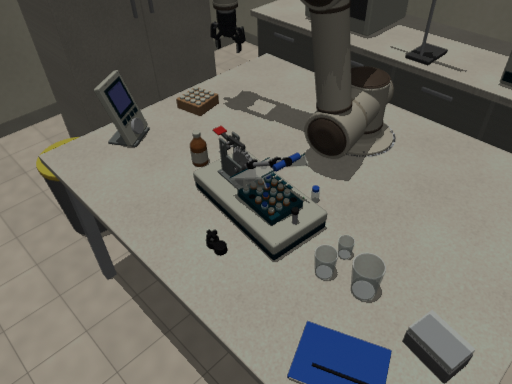

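View pics/top0.png

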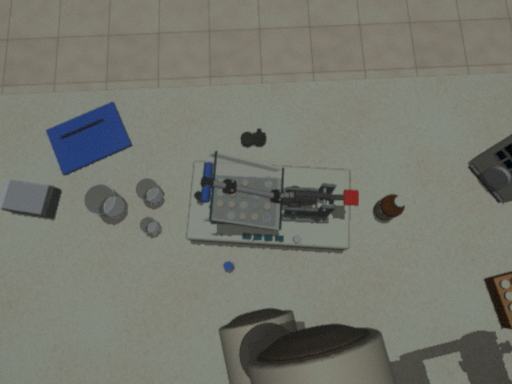

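View pics/wrist0.png

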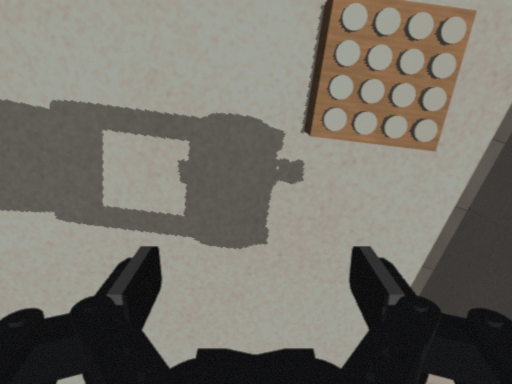

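The top view shows the red tab at about (351,197) and the blue bar at about (208,182). The loose objects stand clear around the mixer. Next I'll measure with masks and depth.

```bash
cat > h.py <<'E'
import numpy as np, cv2
from workcell import robot
from scipy.spatial.transform import Rotation as Rn
def cam(n):
    c=robot.get_calibration(n); f=192/np.tan(np.radians(c["vertical_fov"]/2))
    R=Rn.from_rotvec(c["rvec"]).as_matrix(); return c,f,R,np.array(c["tvec"])
def ray(n,u,v):
    c,f,R,t=cam(n); d=R.T@np.array([(u-c["cx"])/f,(v-c["cy"])/f,1]); return -R.T@t,d
def onz(n,u,v,z):
    o,d=ray(n,u,v); return o+d*(z-o[2])/d[2]
def cloud(n,dep):
    c,f,R,t=cam(n); v,u=np.mgrid[0:384,0:512]
    P=np.stack([(u-c["cx"])/f*dep,(v-c["cy"])/f*dep,dep],-1)
    return (P-t)@R
def tri(n1,p1,n2,p2):
    o1,d1=ray(n1,*p1);o2,d2=ray(n2,*p2)
    s=np.linalg.lstsq(np.stack([d1,-d2],1),o2-o1,rcond=None)[0]
    a=o1+d1*s[0];b=o2+d2*s[1]; return (a+b)/2,np.linalg.norm(a-b)
def blobs(img,col):
    r,g,b=[img[:,:,i].astype(int) for i in range(3)]
    m=(r>130)&(g<60)&(b<60) if col=="red" else (b>110)&(r<60)&(g<110)
    n,l,s,c=cv2.connectedComponentsWithStats(m.astype(np.uint8))
    return [(s[i,4],c[i],l==i) for i in range(1,n) if s[i,4]>15]
E
python3 - <<'E'
from h import *
for n in ("scene","top"):
    img=cv2.imread(f"pics/{n}0.png")[:,:,::-1]; d=np.load(f"pics/{n}0d.npy"); P=cloud(n,d)
    for col in("red","blue"):
        for a,c,m in blobs(img,col):
            mm=m&(d>0); r=cv2.minAreaRect(np.argwhere(m)[:,::-1].astype(np.float32))
            print(n,col,a,c.round(1),np.median(P[mm],0).round(4),P[mm].min(0).round(3),P[mm].max(0).round(3),r)
img=cv2.imread("pics/top0.png"); cv2.imwrite("pics/topz.png",cv2.resize(img[140:290,130:420],None,fx=2.7,fy=2.7,interpolation=cv2.INTER_CUBIC))
img=cv2.imread("pics/scene0.png"); cv2.imwrite("pics/scenez.png",cv2.resize(img[110:270,170:370],None,fx=3.7,fy=3.7,interpolation=cv2.INTER_CUBIC))
# mixer housing corners top view at z=.075
for uv in [(193,160),(351,168),(349,249),(188,241)]: print(onz("top",*uv,.075).round(3))
E
```

```text
scene red 48 [219.4 129.4] [ 0.5507 -0.1753  0.2134] [ 0.535 -0.189  0.209] [ 0.566 -0.163  0.216] ((219.50001525878906, 129.50001525878906), (5.813776969909668, 9.391486167907715), 63.43495178222656)
scene blue 26 [294.3 155.3] [0.559  0.1493 0.2861] [0.543 0.143 0.284] [0.57  0.154 0.29 ] ((294.2000427246094, 155.40000915527344), (2.683281421661377, 8.049844741821289), 63.43495178222656)
scene blue 26 [279.4 163.2] [0.6069 0.1434 0.2856] [0.596 0.138 0.283] [0.624 0.148 0.289] ((279.2000427246094, 163.40000915527344), (2.683281421661377, 8.9442720413208), 63.43495178222656)
scene blue 18 [315.5 187.3] [0.412  0.121  0.0615] [0.404 0.113 0.058] [0.424 0.13  0.065] ((315.5, 187.5), (3.0, 5.0), 90.0)
scene blue 4250 [337.6 357.8] [0.7882 0.5053 0.014 ] [0.692 0.398 0.008] [0.905 0.618 0.021] ((341.2572021484375, 364.1981506347656), (94.32648468017578, 58.68199920654297), 19.179006576538086)
top blue 3090 [ 88.1 138.1] [0.7933 0.5157 0.0126] [0.694 0.397 0.004] [0.903 0.638 0.019] ((87.27070617675781, 137.35635375976562), (46.04634094238281, 73.45320129394531), 66.4477310180664)
top blue 47 [207.4 169.3] [0.6094 0.1397 0.2853] [0.594 0.135 0.282] [0.623 0.144 0.287] ((207.28659057617188, 169.4207305908203), (3.533808946609497, 13.141352653503418), 6.34019136428833)
top blue 45 [204.7 192.6] [0.558  0.1453 0.2851] [0.545 0.141 0.282] [0.573 0.15  0.288] ((204.56997680664062, 192.510009765625), (3.535534143447876, 13.293608665466309), 8.13010311126709)
top blue 49 [227.7 265.6] [0.4125 0.1184 0.0601] [0.404 0.11  0.057] [0.422 0.129 0.066] ((227.5, 265.5), (7.0, 7.0), 90.0)
[0.696 0.204 0.075]
[ 0.655 -0.219  0.075]
[ 0.44  -0.194  0.075]
[0.479 0.218 0.075]
```

View pics/topz.png

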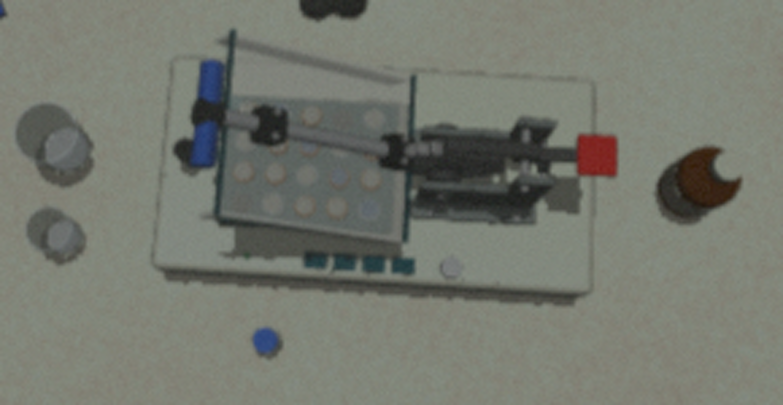

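View pics/scenez.png

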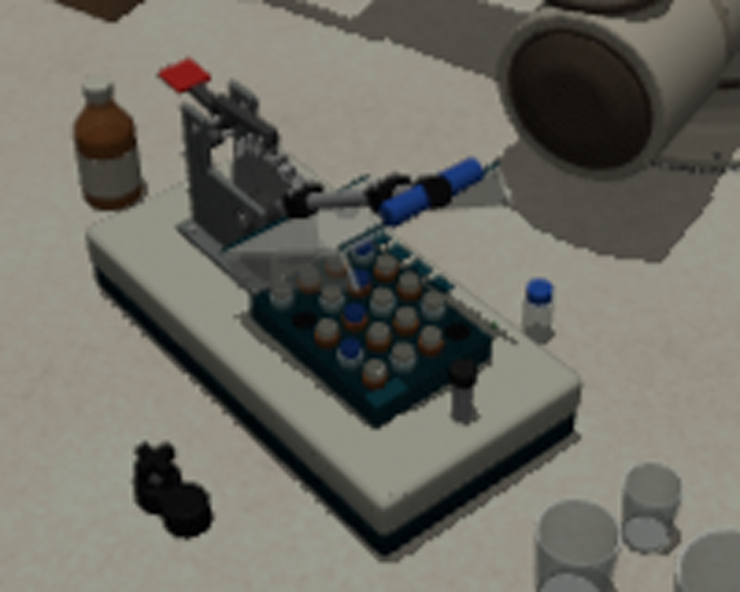

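Run:
```python
from h import *
s=robot.sense(); R=Rn.from_euler('xyz',s["tcp_rot"],degrees=True).as_matrix(); print(R.round(3))
img=cv2.imread("pics/top0.png")[:,:,::-1].astype(int)
m=(img[:,:,0]>110)&(img[:,:,1]<70)&(img[:,:,2]<70)
n,l,st,c=cv2.connectedComponentsWithStats(m.astype(np.uint8))
for i in range(1,n):
  if st[i,4]>20: print(st[i],c[i]); tp=c[i]; print("tab on z",onz("top",*tp,.213),"tri",tri("top",tp,"scene",(219.4,129.4)))
print("bar mid tri",tri("top",((207.4+204.7)/2,(169.3+192.6)/2),"scene",((294.3+279.4)/2,(155.3+163.2)/2)))
tab=np.array([.5507,-.175,.26+.014]); 
print("to above tab, tool cm",(R.T@(tab-s["tool_pos"])*100).round(2))
```

```text
[[-0.     0.949  0.314]
 [ 0.001  0.314 -0.949]
 [-1.     0.    -0.001]]
[344 190  14  15 191] [350.7382199  197.03141361]
tab on z [ 0.54867635 -0.17793595  0.213     ] tri (array([ 0.54866504, -0.17794368,  0.21156064]), np.float64(0.0008526255873536246))
bar mid tri (array([0.5828475 , 0.1435592 , 0.28414075]), np.float64(0.0025527579398402548))
to above tab, tool cm [ -2.89  46.78 -23.56]
```

```bash
python3 -m jog '[0,0,0,-1.5,0,0,1, 0,0,0,-1.4,1,-0.5,1, 0,0,0,0,2.8,-1.4,1, 0,0,0,0,2.8,-1.4,1, 0,0,0,0,2.8,-1.4,1, 0,0,0,0,2.8,-1.4,1, 0,0,0,0,2.8,-1.4,1, 0,0,0,0,2.8,-1.4,1, 0,0,0,0,2.8,-1.4,1, 0,0,0,0,2.8,-1.4,1, 0,0,0,0,2.8,-1.4,1, 0,0,0,0,2.8,-1.4,1, 0,0,0,0,2.8,-1.4,1, 0,0,0,0,2.8,-1.4,1, 0,0,0,0,2.8,-1.4,1, 0,0,0,0,2.8,-1.4,1, 0,0,0,0,2.8,-1.4,1, 0,0,0,0,2.8,-1.4,1, 0,0,0,0,0.6,-0.3,1, 0,0,0,0,0,0,1]'
python3 - <<'E'
from h import *
s=robot.sense(); print(s["tool_pos"],s["time_s"],s["width"],s["wrist_force"])
R=Rn.from_euler('xyz',s["tcp_rot"],degrees=True).as_matrix()
print((R.T@(np.array([.549,-.180,.274])-s["tool_pos"])*100).round(2))
for n in("scene","wrist"):
    p,d=robot.camera(n); cv2.imwrite(f"pics/{n}1.png",p[:,:,::-1])
E
```

```text
time_s: 2.15
tool_pos: [0.5488, -0.1786, 0.2752]
tcp_rot: [54.4, 90.0, -17.2]
wrist_force: [-0.7, 0.2, 0.1]
width: 0.0002
[ 0.54880672 -0.17856021  0.27524055] 2.15 0.00017510118553776545 [-0.6658074   0.17557276  0.14667568]
[ 0.12 -0.03  0.14]
```

```bash
python3 -c "
import cv2
i=cv2.imread('pics/scene1.png'); cv2.imwrite('pics/scene1z.png',cv2.resize(i[90:250,150:350],None,fx=3.7,fy=3.7,interpolation=2))"
```

```text
(no output)
```

View pics/scene1z.png

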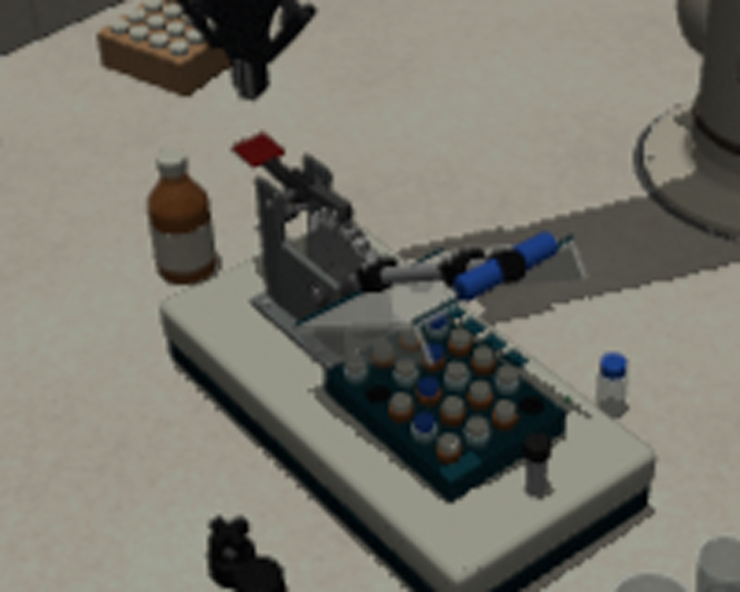

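View pics/wrist1.png

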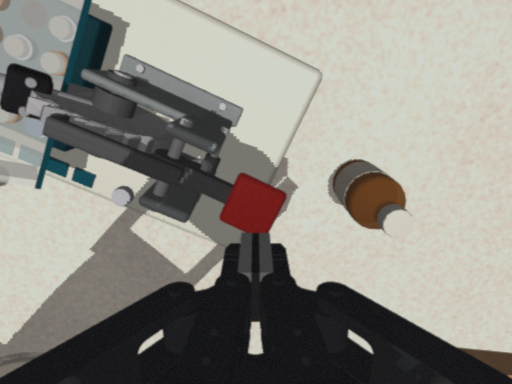

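The closed fingers stand above the tab, and the wrist view shows the tab at (253,205). Now I'll check where the finger line meets the tab plane.

Run:
```python
from h import *
c=robot.get_calibration("wrist"); T=np.linalg.inv(c["tool_from_camera"]); f=192/np.tan(np.radians(c["vertical_fov"]/2))
for x in (.014,.062):
  p=T@np.array([x,0,0,1]); print(f*p[0]/p[2]+c["cx"],f*p[1]/p[2]+c["cy"], f/p[2]*.01)
```

```text
255.72373014770588 249.33673998976016 20.486006741663967
255.56855502331197 212.3051556206954 15.910461414943693
```

```bash
python3 -m jog '[0,0,0,1,0.3,0.2,1, 0,0,0,1,0,0,1, 0,0,0,1,0,0,1, 0,0,0,0.8,0,0,1, 0,0,0,0.5,0,0,1, 0,0,0,0.3,0,0,1, 0,0,0,0.3,0,0,1, 0,0,0,0.2,0,0,1, 0,0,0,0.2,0,0,1, 0,0,0,0,0,0,1]'; python3 -m jog '[0,0,0,0.2,0,0,1, 0,0,0,0.2,0,0,1, 0,0,0,0,0,0,1]'
```

```text
time_s: 3.25
tool_pos: [0.5518, -0.1806, 0.2212]
tcp_rot: [-179.4, 90.0, 108.9]
wrist_force: [-0.1, -0.2, 0.5]
width: 0.0003
time_s: 3.55
tool_pos: [0.5517, -0.1806, 0.2169]
tcp_rot: [-147.1, 90.0, 141.2]
wrist_force: [-0.1, -0.5, -0.5]
width: -0.0
```

Run:
```python
from h import *
for n in("scene","wrist"):
    p,d=robot.camera(n); cv2.imwrite(f"pics/{n}2.png",p[:,:,::-1])
    if n=="scene": cv2.imwrite('pics/scene2z.png',cv2.resize(p[90:190,170:295,::-1],None,fx=5.5,fy=5.5,interpolation=2))
```

```text
(no output)
```

View pics/scene2z.png

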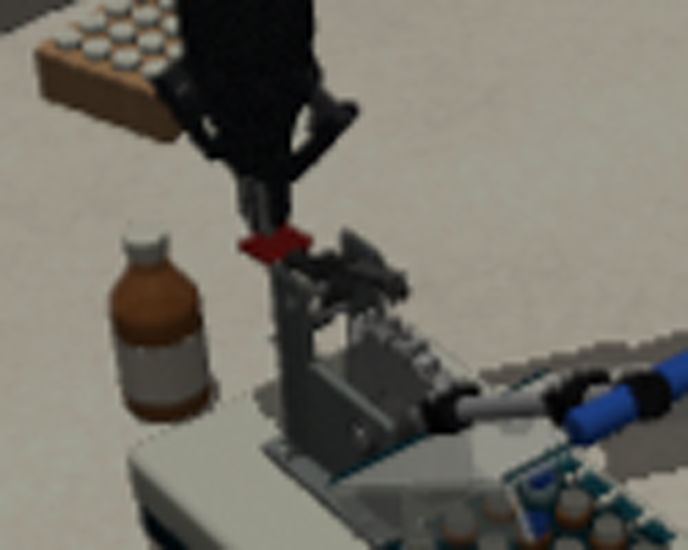

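View pics/wrist2.png

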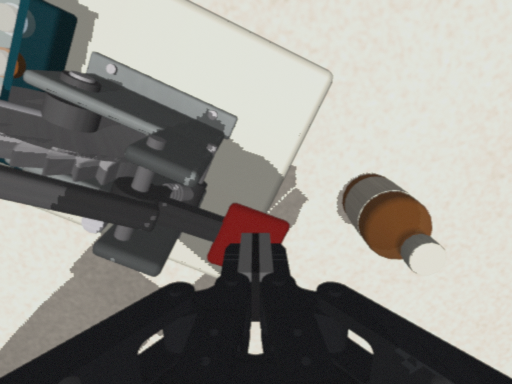

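The hook has lifted off the teeth and the tab has gone down. I'll press a few millimetres more, then lift and measure the tab.

```bash
python3 -m jog '[0,0,0,0.2,0,0,1, 0,0,0,0.2,0,0,1, 0,0,0,0,0,0,1]'; python3 -m jog '[0,0,0,-1,0,0,1, 0,0,0,-2.5,0,0,1, 0,0,0,-3.5,0,0,1, 0,0,0,-4,0,0,1, 0,0,0,-3,0,0,1, 0,0,0,0,0,0,1]'
python3 - <<'E'
from h import *
for n in("scene","wrist"):
    s=robot.sense();p,d=robot.camera(n); cv2.imwrite(f"pics/{n}3.png",p[:,:,::-1])
    img=p.astype(int);m=(img[:,:,0]>90)&(img[:,:,1]<50)&(img[:,:,2]<50)&(d>0)
    if n=="scene":
        P=cloud(n,d)[m]; cv2.imwrite('pics/scene3z.png',cv2.resize(p[90:190,170:295,::-1],None,fx=5.5,fy=5.5,interpolation=2))
        for a,c,mm in blobs(p,"blue"): print("blue",a,np.median(cloud(n,d)[mm],0))
    else:
        c=robot.get_calibration(n); f=192/np.tan(np.radians(c["vertical_fov"]/2)); v,u=np.nonzero(m); z=d[m]
        Q=np.stack([(u-c["cx"])/f*z,(v-c["cy"])/f*z,z],1); T=c["tool_from_camera"]; Q=Q@T[:3,:3].T+T[:3,3]
        P=Q@Rn.from_euler('xyz',s["tcp_rot"],degrees=True).as_matrix().T+s["tool_pos"]
    print(n,m.sum(),np.median(P,0),P.min(0),P.max(0))
s=robot.sense();print(s["tool_pos"])
R=Rn.from_euler('xyz',s["tcp_rot"],degrees=True).as_matrix();print(R.round(3))
E
```

```text
time_s: 3.95
tool_pos: [0.5517, -0.1806, 0.2129]
tcp_rot: [-144.5, 90.0, 143.9]
wrist_force: [-0.6, 0.2, -0.7]
width: 0.0002
time_s: 4.55
tool_pos: [0.5523, -0.1809, 0.3588]
tcp_rot: [46.8, 89.6, -24.9]
wrist_force: [-0.0, -0.6, -0.1]
width: -0.0
blue 32 [0.55569578 0.14992764 0.28574477]
blue 31 [0.60995497 0.14322759 0.28629583]
blue 20 [0.41314589 0.12195444 0.06172598]
blue 4262 [0.78849535 0.50572661 0.01401354]
  return _methods._mean(a, axis=axis, dtype=dtype,
  ret = um.true_divide(
Traceback (most recent call last):
ValueError: zero-size array to reduction operation minimum which has no identity
```

View pics/scene3z.png

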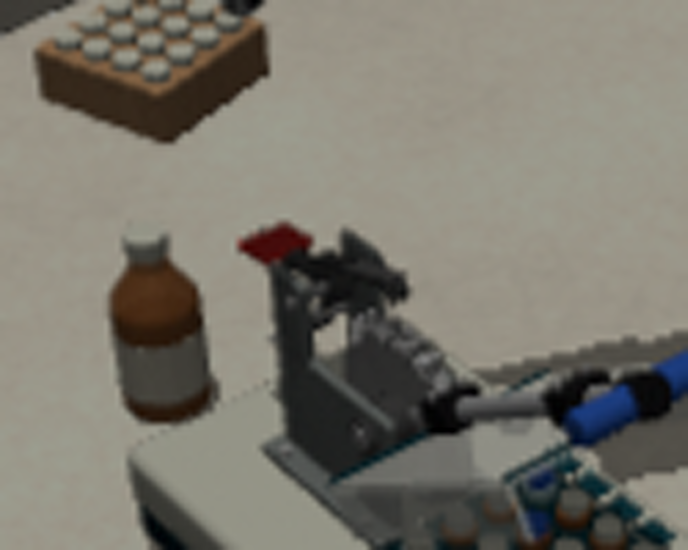

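Tab stays down, hook clear of the teeth: the pawl is out. Now I'll go above the bar.

```bash
python3 -m jog '[0,0,0,0,0.4,-1.1,1, 0,0,0,0,0.8,-2.2,1, 0,0,0,0,0.8,-2.2,1, 0,0,0,0,0.8,-2.2,1, 0,0,0,0,0.8,-2.2,1, 0,0,0,0,0.8,-2.2,1, 0,0,0,0,0.8,-2.2,1, 0,0,0,0,0.8,-2.2,1, 0,0,0,0,0.8,-2.2,1, 0,0,0,0,0.8,-2.2,1, 0,0,0,0,0.8,-2.2,1, 0,0,0,0,0.8,-2.2,1, 0,0,0,0,0.8,-2.2,1, 0,0,0,0,0.8,-2.2,1, 0,0,0,0,0.2,-0.9,1, 0,0,0,0,0,0,1, 0,0,0,0,0,0,1]'
python3 - <<'E'
from h import *
s=robot.sense()
print(s["tool_pos"],s["joint_positions"].round(1))
R=Rn.from_euler('xyz',s["tcp_rot"],degrees=True).as_matrix();print(R.round(3))
for n in("top","scene","wrist"):
    s=robot.sense();p,d=robot.camera(n); cv2.imwrite(f"pics/{n}4.png",p[:,:,::-1])
    img=p.astype(int)
    if n=="scene": m=(img[:,:,0]>80)&(img[:,:,1]<50)&(img[:,:,2]<50)&(d>0);P=cloud(n,d)[m]; print(n,m.sum(),np.median(P,0))
    if n=="wrist":
        m=(img[:,:,2]>80)&(img[:,:,0]<60)&(img[:,:,1]<100)&(d>0)
        c=robot.get_calibration(n); f=192/np.tan(np.radians(c["vertical_fov"]/2)); v,u=np.nonzero(m); z=d[m]
        Q=np.stack([(u-c["cx"])/f*z,(v-c["cy"])/f*z,z],1); T=c["tool_from_camera"]; Q=Q@T[:3,:3].T+T[:3,3]
        P=Q@R.T+s["tool_pos"]; k=P[:,2]>.26;P=P[k]; print("blue",len(P),np.median(P,0),P.min(0),P.max(0))
E
```

```text
time_s: 6.3
tool_pos: [0.5597, 0.1441, 0.3529]
tcp_rot: [-91.5, 90.0, -163.2]
wrist_force: [0.3, 0.1, 0.1]
width: 0.0003
[0.55974838 0.14410134 0.35293504] [  6.8   8.4  70.4  -0.  101.3  78.5]
[[-0.001  0.949  0.315]
 [-0.     0.315 -0.949]
 [-1.    -0.001 -0.   ]]
scene 49 [ 0.55457398 -0.17313576  0.19853482]
blue 2801 [0.59907776 0.14529417 0.28292404] [0.5416953  0.13037229 0.27391508] [0.6270087  0.15818571 0.28655636]
```

View pics/wrist4.png

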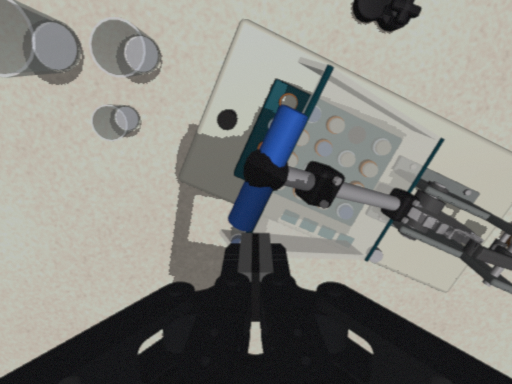

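View pics/scene4.png

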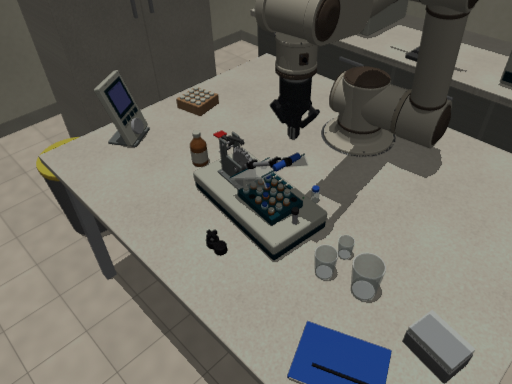

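The wrist view shows the fingers over the near half of the blue bar, whose near end is at (240,225). The measured bar top is z 0.286 and the tab is at z ≈ 0.198, so the pawl is out. Descending to contact, gently.

```bash
python3 -m jog '[0,0,0,1.5,0.1,-0.3,1, 0,0,0,1.5,0,0,1, 0,0,0,1.0,0,0,1, 0,0,0,0.5,0,0,1, 0,0,0,0.3,0,0,1, 0,0,0,0.3,0,0,1, 0,0,0,0.2,0,0,1, 0,0,0,0.1,0,0,1]'; python3 -m jog '[0,0,0,0.2,0.05,-0.11,1, 0,0,0,0.2,0.05,-0.11,1, 0,0,0,0.2,0.05,-0.11,1, 0,0,0,0.2,0.05,-0.11,1]'
```

```text
time_s: 7.25
tool_pos: [0.56, 0.1476, 0.2994]
tcp_rot: [100.3, 90.0, 28.6]
wrist_force: [-0.6, -0.0, 0.1]
width: -0.0002
time_s: 7.65
tool_pos: [0.5606, 0.1528, 0.2915]
tcp_rot: [111.2, 89.9, 39.5]
wrist_force: [0.6, 3.2, 6.4]
width: -0.0
```

```bash
python3 -m jog '[0,0,0,0.35,0.07,-0.16,1, 0,0,0,0.35,0.07,-0.16,1, 0,0,0,0.4,0.08,-0.18,1, 0,0,0,0.4,0.08,-0.18,1, 0,0,0,0.4,0.08,-0.18,1, 0,0,0,0.4,0.08,-0.18,1, 0,0,0,0.4,0.08,-0.18,1, 0,0,0,0.4,0.08,-0.18,1, 0,0,0,0.4,0.06,-0.14,1, 0,0,0,0.4,0.06,-0.14,1, 0,0,0,0.4,0.06,-0.14,1]'
python3 - <<'E'
from h import *
p,d=robot.camera("scene"); cv2.imwrite('pics/scene5z.png',cv2.resize(p[90:250,170:370,::-1],None,fx=3.7,fy=3.7,interpolation=2))
E
```

```text
time_s: 8.75
tool_pos: [0.5625, 0.1727, 0.2483]
tcp_rot: [122.9, 89.9, 51.2]
wrist_force: [0.7, 3.2, 3.4]
width: 0.0003
```

View pics/scene5z.png

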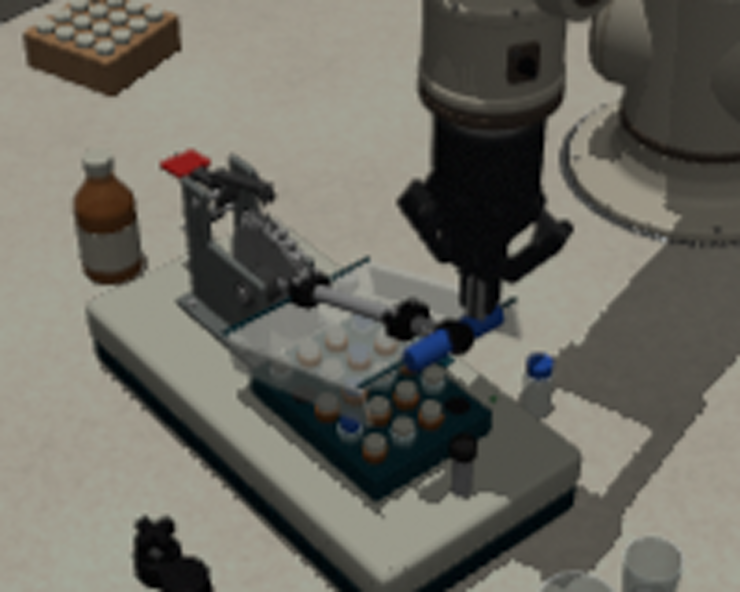

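Run:
```python
from h import *
for n in ("scene","wrist"):
    s=robot.sense();p,d=robot.camera(n); img=p.astype(int)
    m=(img[:,:,2]>80)&(img[:,:,0]<60)&(img[:,:,1]<100)&(d>0)
    if n=="scene": P=cloud(n,d)[m]
    else:
        cv2.imwrite('pics/wrist5.png',p[:,:,::-1])
        R=Rn.from_euler('xyz',s["tcp_rot"],degrees=True).as_matrix()
        c=robot.get_calibration(n); f=192/np.tan(np.radians(c["vertical_fov"]/2)); v,u=np.nonzero(m); z=d[m]
        Q=np.stack([(u-c["cx"])/f*z,(v-c["cy"])/f*z,z],1); T=c["tool_from_camera"]; Q=Q@T[:3,:3].T+T[:3,3]
        P=Q@R.T+s["tool_pos"]
    P=P[(P[:,2]>.19)&(P[:,2]<.3)]
    # to along-bar coordinate / y_m
    ym=P@np.array([.096,.995,0]); tip=s["tool_pos"]@np.array([.096,.995,0])
    print(n,len(P),P.min(0),P.max(0),"ym rel tip",np.percentile(ym-tip,[2,50,98]), "ztop",np.percentile(P[:,2],98), "ym at top",np.median((ym-tip)[P[:,2]>np.percentile(P[:,2],85)]))
```

```text
scene 59 [0.59544164 0.16058787 0.22716879] [0.62956907 0.17881861 0.23796824] ym rel tip [-0.00619047  0.00256553  0.00851591] ztop 0.2375497377938366 ym at top 0.0017427962243599382
wrist 3763 [0.55848851 0.14546378 0.20871159] [0.6609436  0.18342714 0.24175753] ym rel tip [-0.01642287  0.00186975  0.00989123] ztop 0.2341188579465124 ym at top 0.0006419122727410742
```

View pics/wrist5.png

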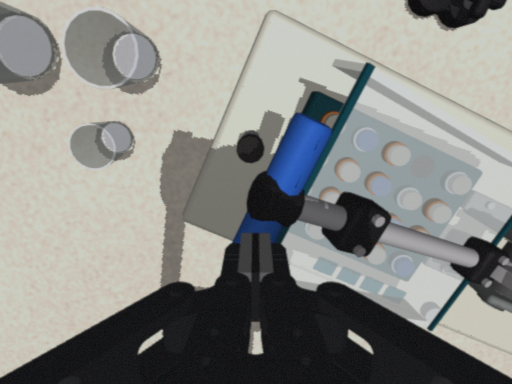

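```bash
python3 -m jog '[0,0,0,0.4,0.06,-0.13,1, 0,0,0,0.4,0.06,-0.13,1, 0,0,0,0.4,0.05,-0.12,1, 0,0,0,0.4,0.05,-0.12,1, 0,0,0,0.4,0.05,-0.11,1, 0,0,0,0.4,0.05,-0.11,1, 0,0,0,0.4,0.05,-0.11,1, 0,0,0,0.4,0.03,-0.08,1, 0,0,0,0.4,0.03,-0.08,1, 0,0,0,0.4,0.03,-0.07,1, 0,0,0,0.4,0.03,-0.07,1, 0,0,0,0.4,0.03,-0.07,1]'; python3 -m jog '[0,0,0,0.4,0.02,-0.04,1, 0,0,0,0.4,0.02,-0.04,1, 0,0,0,0.3,0.02,-0.04,1, 0,0,0,0.3,0.02,-0.04,1, 0,0,0,0.3,0.02,-0.04,1, 0,0,0,0.2,0,0,1, 0,0,0,0.2,0,0,1]'
```

```text
time_s: 10.1
tool_pos: [0.5636, 0.1852, 0.2]
tcp_rot: [135.7, 90.0, 64.0]
wrist_force: [0.9, 3.0, 3.0]
width: -0.0003
time_s: 10.8
tool_pos: [0.5638, 0.1875, 0.1792]
tcp_rot: [-170.9, 90.0, 117.4]
wrist_force: [-0.8, 1.9, 2.8]
width: -0.0
```

```bash
python3 -m jog '[0,0,0,0.3,0,-0.02,1, 0,0,0,0.3,0,-0.02,1, 0,0,0,0.2,0,0,1, 0,0,0,0.2,0,0,1, 0,0,0,0.1,0,0,1, 0,0,0,0.1,0,0,1]'; python3 -m jog '[0,0,0,0.1,0,0,1, 0,0,0,0.1,0,0,1, 0,0,0,0.1,0,0,1]'
```

```text
time_s: 11.4
tool_pos: [0.5637, 0.1878, 0.1673]
tcp_rot: [180.0, 90.0, 108.3]
wrist_force: [0.2, 2.7, 2.8]
width: -0.0001
time_s: 11.7
tool_pos: [0.5637, 0.1878, 0.1643]
tcp_rot: [149.1, 90.0, 77.5]
wrist_force: [1.0, 2.5, 3.0]
width: -0.0002
```

```bash
python3 -m jog '[0,0,0,0.1,0,0,1, 0,0,0,0.1,0,0,1]'; python3 -m jog '[0,0,0,0.1,0,0,1, 0,0,0,0.1,0,0,1]'
```

```text
time_s: 11.9
tool_pos: [0.5639, 0.1879, 0.1634]
tcp_rot: [87.4, 89.9, 15.7]
wrist_force: [-7.0, 0.5, 22.0]
width: -0.0004
time_s: 12.1
tool_pos: [0.5641, 0.1879, 0.163]
tcp_rot: [83.7, 89.9, 12.0]
wrist_force: [-12.0, -0.1, 40.0]
width: 0.0001
```

```bash
python3 -m jog '[0,0,0,-0.3,0,0,1, 0,0,0,-1,0,0,1, 0,0,0,-3,0,0,1, 0,0,0,-4,0,0,1, 0,0,0,-4,0,0,1, 0,0,0,-3,-2,0,1, 0,0,0,0,-3,0,1, 0,0,0,0,-3,0,1, 0,0,0,0,0,0,1]'
python3 - <<'E'
from h import *
for n in("top","scene"):
    p,d=robot.camera(n); cv2.imwrite(f"pics/{n}6.png",p[:,:,::-1]); C=cloud(n,d); img=p.astype(int)
    if n=="scene": cv2.imwrite('pics/scene6z.png',cv2.resize(p[90:250,170:370,::-1],None,fx=3.7,fy=3.7,interpolation=2))
    for a,c,m in blobs(p,"blue"): print(n,"blue",a,c.round(1),np.median(C[m&(d>0)],0).round(4),C[m][:,2].max().round(4))
    m=(img[:,:,0]>80)&(img[:,:,1]<50)&(img[:,:,2]<50)&(d>0); print(n,"red",m.sum(),np.median(C[m],0))
E
```

```text
time_s: 13.0
tool_pos: [0.4855, 0.1619, 0.3145]
tcp_rot: [62.5, 89.9, -9.2]
wrist_force: [-0.9, 0.8, -0.0]
width: 0.0
top blue 3122 [ 88.3 137.9] [0.7941 0.5155 0.0128] 1.1066
top red 167 [ 0.5479004  -0.17776545  0.19726396]
scene blue 29 [302.2 200.5] [0.5629 0.1907 0.1513] 0.1566
scene blue 29 [288.6 208.4] [0.6125 0.1846 0.1513] 0.1553
scene blue 4259 [337.6 357.8] [0.7883 0.5054 0.014 ] 0.9737
scene red 47 [ 0.55426494 -0.17136001  0.19824386]
```

View pics/scene6z.png

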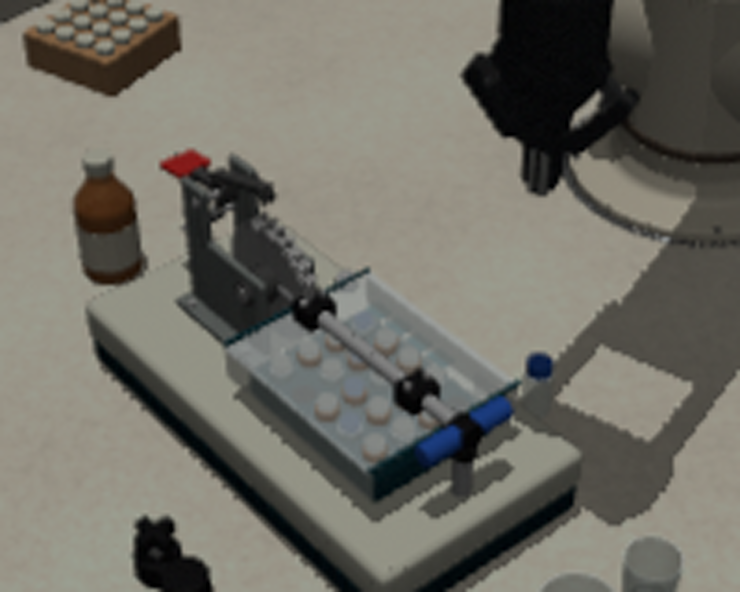

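View pics/top6.png

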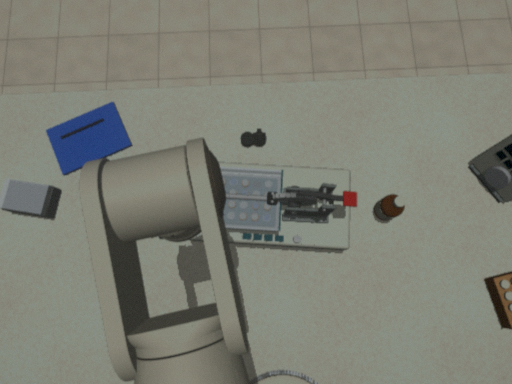

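The guard is on the stop: the bar's blue ends at (302,200) and (289,208) measure z ≈ 0.151, and the fingertips bottomed at 0.149 against 0.150 for closed. The tab is at about 0.198, so the pawl is still out. The bottle, clamp and small vial stand as they did. Handing in.

```bash
python3 -c "
from workcell import robot
print(robot.hand_in())"
```

```text
the job is handed in; nothing more can be done
None
```

The guard is closed on its rubber stop and the pawl is tipped out. I handed the job in at about 13 s.

- **Pawl:** I pressed the red tab with closed fingers until the hook jumped clear of the teeth. The tab then read 0.197–0.198 m high in both cameras, against 0.195 m expected when out and 0.212 m before. It stayed there after I let go.
- **Guard:** I pushed the blue bar down slowly along its arc with about 3–7 N. On the stop the force rose to about 40 N (fingertips only), so I backed off. The bar's top then read about 0.151 m, against 0.150 m for closed.
- **Surroundings:** The bottle, clamp and small vial look as they did at the start in the last pictures, checked by eye. The arm hid the beaker from the top camera at the end and I did not measure it again. The robot never moved near it and ended touching nothing.

No checks failed. The small height differences are within the camera's calibration error.

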